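# Put the small jars away in the cellar stand

### The job

Turn the wooden button aside and draw the empty tray out from under the low shelf of the jar stand, then stand every small jar from the bench upright in the tray, one to a compartment. Slide the loaded tray fully home under the shelf and turn the button closed across its front again. Leave the big jar, the bottle and the stack of lids as they are.

Things in the scene. Friction and masses are not known exactly. Their poses are not given: they have to be found in the camera images.
- rack: low timber jar stand fixed on the bench, for one tray. Origin on the bench where the tray's centre is when fully home; x points into the stand (mouth at -x), z up. The tray slides on the bench between two guide battens, 24 mm high, 30 mm wide, inner faces at y = +/-92 mm (3 mm beside the tray), from the back stop to x = -171 mm, then splayed tips to x = -200 mm
- shelf_edge (a point): middle of the upper front edge of the stand's low shelf: 53 mm to -x of the stand's origin, 118 mm above the bench. The shelf is two boards 256 mm wide, 18 mm thick, on four posts, reaching back to x = 125 mm; underside 100 mm above the bench. Jars standing on the tray's floor pass 14 mm below it; a jar not down on the floor does not pass
- back_stop (a point): foot of the back stop's face, 89 mm to +x of the stand's origin: a tray that is fully home touches it. The stop is a batten 24 mm high
- tray: loose square plywood tray, 178 x 178 mm, 40 mm high, walls 8 mm, floor 8 mm thick, a cross makes 2 x 2 open compartments about 77 mm square, centres at x, y = +/-42 mm. About 0.45 kg. Origin at the centre of its underside, z up, knob on its -x side. Starts empty, home in the stand, axes as the stand's. Drawn out 160 mm, it is all clear of the shelf, still between the battens
- knob (a point): centre of the head of the wooden knob in the middle of the tray's front: a cylinder 28 mm in diameter, 22 mm long along the tray's x, 27 mm above the tray's underside, 120 mm in front of the tray's centre; 20 mm of 16 mm thick stem between head and tray
- button (a joint): angle (rad) of the wooden turn-button on one batten, turning flat on an upright screw. 0 = closed: it points along the stand's +y, across the tray's front, 5 mm clear of a tray that is home, and keeps it in. Opens anticlockwise seen from above; at 1.57 it points to the stand's -x, clear of the tray. Stops at 0 and 1.68; friction holds it anywhere (about 1 N at the peg)
- pivot (a point): axis of the turn-button's screw at the button's top face, 39 mm above the bench; in the stand's frame x = -105 mm, y = -107 mm. The button is a wooden bar 72 x 22 x 14 mm, reaching 60 mm from this axis
- peg (a point): top centre of the upright wooden dowel peg by which the button is turned: 12 mm in diameter, 30 mm tall above the button's top face, 45 mm from the screw axis; its top is 69 mm above the bench
- jar0: small closed glass jar, upright cylinder 56 mm in diameter, 78 mm tall including its plain steel lid (52 mm in diameter, 14 mm high), about 0.14 kg. Origin at the centre of its underside, z up through the lid. All four jars are alike; some may be absent (None)
- jar1: small closed glass jar, upright cylinder 56 mm in diameter, 78 mm tall including its plain steel lid (52 mm in diameter, 14 mm high), about 0.14 kg. Origin at the centre of its underside, z up through the lid. All four jars are alike; some may be absent (None)
- jar2: small closed glass jar, upright cylinder 56 mm in diameter, 78 mm tall including its plain steel lid (52 mm in diameter, 14 mm high), about 0.14 kg. Origin at the centre of its underside, z up through the lid. All four jars are alike; some may be absent (None)
- jar3: small closed glass jar, upright cylinder 56 mm in diameter, 78 mm tall including its plain steel lid (52 mm in diameter, 14 mm high), about 0.14 kg. Origin at the centre of its underside, z up through the lid. All four jars are alike; some may be absent (None)
- big_jar: bystander: large glass jar with steel lid, 94 mm in diameter, 150 mm tall, standing on the rear of the stand's shelf. Origin at the centre of its underside. To be left alone
- tall_bottle: bystander: green glass bottle, 72 mm in diameter, 170 mm tall, on the bench. Origin at the centre of its underside. To be left alone
- lid_stack: bystander: small stack of plain steel lids, 82 mm in diameter, 33 mm high, on the bench. Origin at the centre of its underside. To be left alone
Mind the look-alikes: they are no part of the job. Leave any red or yellow look-alike of the jar3 alone.

How it is judged:
By the outcome, as a careful person would: the job done as asked, in the order asked, and still so for the second after the job is handed in, with the robot touching nothing.
Of jar0, jar1, jar2, jar3 only 2 to 4 are there at a start; the rules pass over those that are not, and their reading is None.
At some moment in a run one of jar0, jar1, jar2, jar3 may be knocked a few centimetres aside while the robot is not near it.
Once in a run the grip may slacken for a moment while it holds something.
It also fails if it takes over 210 s, if anything falls off the work surface, if the arm or the gripper's body presses on something with over 40 N, if the wrist force passes 120 N, or if a joint passes its speed limit or range.

### The arm

A 6-joint arm with a two-finger parallel gripper is mounted at the origin on the work surface. World frame = base frame: x ahead of the robot, y to its left, z up, the work surface at z = 0. Lengths are in m, angles in degrees, forces in N, time in s.
With the tool pointing down it reaches from about 0.35 to 0.875 m from the base axis. Payload 4.2 kg.
Tool frame: the origin (TCP) lies on the centre line of the jaws, within the pads' length; the fingertips stand r.tip_extent ahead of it and the grasp point (between the pads) lies 11 mm behind it (r.tip_extent is the distance from the TCP to the fingertips, in m); z points along the fingers, y is the line along which they close (so a half turn about z gives the same grasp; the last joint's range is limited). The gripper opens to 87 mm and grips with 3 to 60 N. Pads are 19 mm wide; open, the fingers measure 117 mm over their backs; the gripper's body (75 mm by 190 mm) begins 51 mm behind the grasp point.
Start: joints at [-51.818, 22.042, 0.453, 0, -68.411, -14.817], TCP at [0.248, -0.574, 0.208] pointing down, gripper open.
Joint ranges: [-179.83, 179.83], [-69.29, 118.12], [-61.27, 80.66], [-181.25, 117.63], [-171.15, -9.14], [-177.46, 177.46]. Speed limits (degrees/s): [159.86, 159.86, 180, 180, 180, 180].

### API

Orientations are given as a 3x3 rotation matrix whose columns are the frame's x, y, z axes.
In Python, from station import r gives the robot as it stands.
- The arm moves only by the shell command python3 -m jog 'ROWS'. ROWS is text: rows parted by semicolons, each of 5 numbers parted by spaces: the opening, from 0 (shut) to 1 (fully open), then the shift along the world's x, y, z in mm, then the turn about the world's z in degrees. In form: hand dx dy dz roll; .... A call has 1 to 5 rows; each row shifts and turns the commanded pose from where the row before left it; what a row does not reach is not made up. A row lasts 1/8 s, in which the tool goes at most 62.5 mm and 10.7 degrees, less where a joint would pass 70% of its speed; a pose out of reach is approached as far as the arm can. A call is refused whole if a number of a shift passes 62.5 or a number of a turn 10.7, either way. A call with a gripper value outside its range is refused whole. The fingers move at their own pace and stop on an object; the grip force is fixed at half the most. Time passes only in rows, so rows that do not move let the fingers close. It gives the time, the measured TCP pose, the force, the opening and the grip force at its end, in the units of the state.
- r.sense(): the state, without advancing time (a new reading comes with each control period).
- r.capture(name): name is "scene" or "side" or "wrist"; returns a dict with "pixels" (480x640x3 uint8, red, green, blue), "fovy" (degrees; the focal length in pixels is half the picture's height over the tangent of half this angle, whatever the lens; pixels are square), "cx", "cy" (the principal point, pixels), "k1" (the pictures are not rectified: a ray, as slopes to the right and down, at radius r is drawn at 1 + k1 r^2 times it, then the intrinsics apply), "origin" and "orientation" of the camera in the world; the wrist camera has in their place "T_tool_cam" (4x4, takes a point from camera to tool coordinates, whose origin is the TCP and whose axes are the flange's). Camera axes: x right, y down, z forward; pixel columns grow to the right and rows downward; lengths in m; the calibration is good to about 2 mm. A picture is of the moment at which its call begins: read the wrist's pose just before it. There is no depth.
- r.finish_job(): hands the job in; it is judged then, once.
The state is a dict: "time_s": time; "joints": joint angles; "joint_velocities": joint speeds; "effort": joint torques, N m; "tcp_pos": TCP position; "ee_rot": TCP orientation; "wrist_force": force on the tool from outside, world axes, zero at the start; "moment": the same for the moment, N m; "gripper_width": opening from 0.0 (shut) to 1.0 (fully open); "gripper_force": force on a finger pad.
Only numpy, scipy, OpenCV 4.12 (cv2) and the standard library are available. Lean on these libraries where they do the work, as an engineer would, in place of code of your own. Each camera call takes 0.05 s, during which the arm holds its last target. There are 200 camera calls.

## Working session

There is one attempt and no reset: what is moved stays moved. The work goes in short steps, Python scripts to look and compute and a shell command to move; the robot and the scene stay as the last step left them, time stands still between calls to the robot, and variables do not carry over. Pictures are saved under pics/ and viewed, at most 14 in all, crops included, and the job is handed in when it is done.

```bash
ls; mkdir -p pics; cat > h.py <<'E'
import numpy as np, cv2, json
from station import r
def cap(n, f=None):
    s=r.sense(); c=r.capture(n)
    if n=="wrist":
        T=np.array(c["T_tool_cam"]); R=np.array(s["ee_rot"]); p=np.array(s["tcp_pos"])
        c["orientation"]=R@T[:3,:3]; c["origin"]=R@T[:3,3]+p
    c["orientation"]=np.array(c["orientation"]); c["origin"]=np.array(c["origin"])
    c["f"]=240/np.tan(np.radians(c["fovy"])/2)
    if f: cv2.imwrite("pics/"+f, c["pixels"][:,:,::-1])
    return c
def ray(c,u,v):
    xd=np.array([(u-c["cx"])/c["f"],(v-c["cy"])/c["f"]]); x=xd.copy()
    for _ in range(20): x=xd/(1+c["k1"]*(x@x))
    d=c["orientation"]@np.array([x[0],x[1],1]); return c["origin"],d/np.linalg.norm(d)
def onz(c,u,v,z):
    o,d=ray(c,u,v); return o+d*(z-o[2])/d[2]
def proj(c,P):
    q=c["orientation"].T@(np.array(P)-c["origin"]); x=q[:2]/q[2]; x=x*(1+c["k1"]*(x@x))
    return x*c["f"]+np.array([c["cx"],c["cy"]])
def tri(*obs):
    A=np.zeros((3,3));b=np.zeros(3)
    for c,u,v in obs:
        o,d=ray(c,u,v); M=np.eye(3)-np.outer(d,d); A+=M;b+=M@o
    P=np.linalg.solve(A,b)
    return P,[np.linalg.norm((np.eye(3)-np.outer(ray(c,u,v)[1],ray(c,u,v)[1]))@(P-c["origin"])) for c,u,v in obs]
E
python3 - <<'E'
from h import *
import pickle
for n in("scene","side","wrist"):
    c=cap(n,n+"0.png"); print(n,c["origin"],c["orientation"].round(3).tolist(),c["fovy"],c["k1"],c["cx"],c["cy"]); pickle.dump(c,open(n+"0.pkl","wb"))
s=r.sense(); print(r.tip_extent,s["gripper_width"],s["ee_rot"],s["time_s"])
E
```

```text
pics
scene [1.59024616 0.05259417 1.14705511] [[-0.018, 0.708, -0.706], [1.0, 0.015, -0.011], [0.002, -0.706, -0.708]] 47.30442352940707 -0.16833242772974347 320.36211280163855 241.62324760355506
side [-0.10421145  0.80794274  0.71952068] [[-0.768, -0.344, 0.541], [-0.641, 0.394, -0.659], [0.013, -0.852, -0.523]] 50.729118560846906 -0.02384223162115479 322.4342080262462 245.93745506748607
wrist [ 0.17966515 -0.60212475  0.38385778] [[-0.396, 0.884, 0.249], [0.918, 0.38, 0.111], [0.004, 0.272, -0.962]] 59.593996347778194 0.02852737441290284 315.8348214180322 234.04385719018975
0.008 1.0016221004658552 [[-9.18029134e-01 -3.96512205e-01 -7.61950712e-04]
 [-3.96512920e-01  9.18027974e-01  1.46388789e-03]
 [ 1.19042654e-04  1.64601503e-03 -9.99998638e-01]] 0.15
```

View pics/scene0.png

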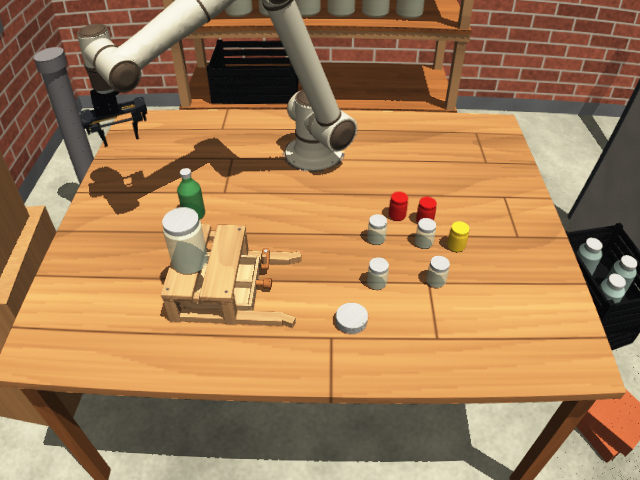

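View pics/side0.png

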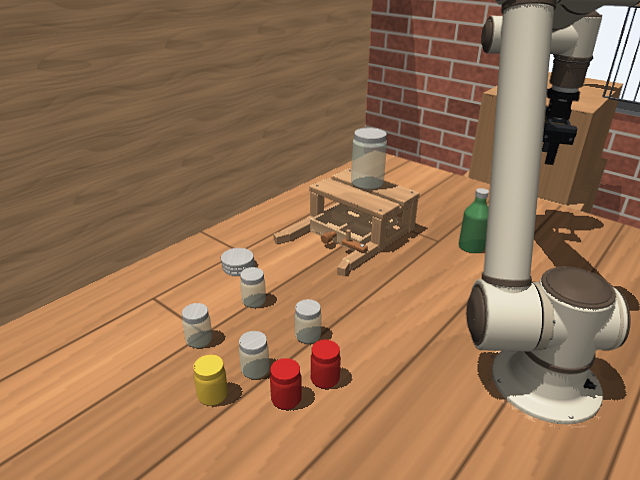

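Scene view: four steel-lidded jars at (377,230), (426,234), (378,273) and (438,271). Look-alikes are red at (398,206) and (426,211) and yellow at (459,237); other confusables are the lid stack at (351,318) and the big jar at (183,240). The side view shows the same jars at (253,287), (197,325), (308,321) and (254,354). The button peg and knob are near (264,257) and (264,285). My choice is the four clear jars with plain steel lids. I'll check it in a crop.

```bash
python3 - <<'E'
from h import *
a=cv2.imread("pics/scene0.png"); 
z=np.vstack([cv2.resize(a[215:340,150:310],None,fx=4.5,fy=4.5,interpolation=cv2.INTER_CUBIC)])
b=cv2.imread("pics/side0.png")
cv2.imwrite("pics/c1.png",z)
cv2.imwrite("pics/c2.png",cv2.resize(b[110:410,160:440],None,fx=2,fy=2,interpolation=cv2.INTER_CUBIC))
E
```

```text
(no output)
```

View pics/c1.png

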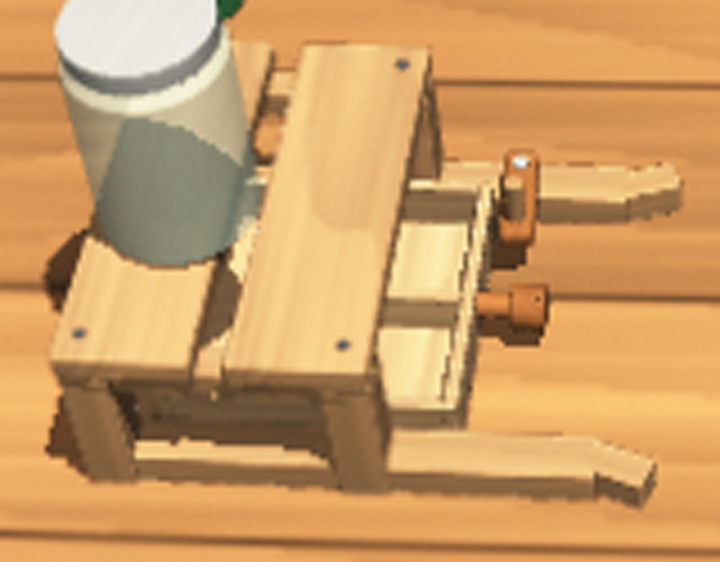

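View pics/c2.png

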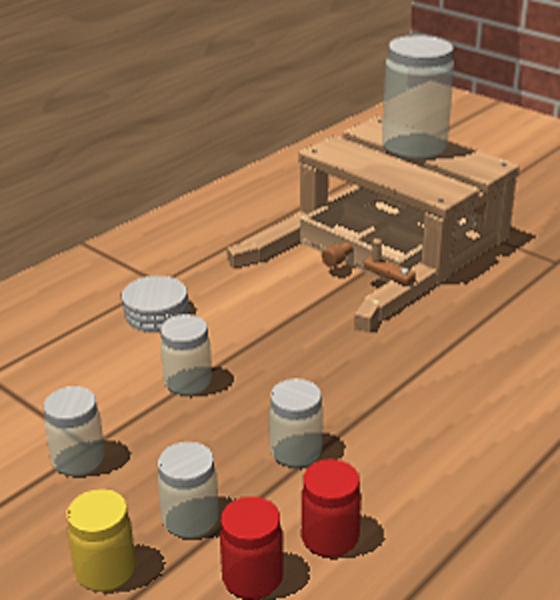

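The crops confirm the four plain steel-lidded glass jars, with the red and yellow ones distinct. The button is closed, with its screw at scene (265.6,251), and the knob is at (266,283). Now measuring.

```bash
cat > lids.py <<'E'
from h import *
def lids(c,amin=40,vmin=150):
    hsv=cv2.cvtColor(c["pixels"],cv2.COLOR_RGB2HSV)
    m=((hsv[:,:,1]<28)&(hsv[:,:,2]>vmin)).astype(np.uint8)
    n,l,st,ce=cv2.connectedComponentsWithStats(m)
    return [(ce[i].round(1).tolist(),st[i].tolist()) for i in range(1,n) if st[i][4]>amin]
E
python3 - <<'E'
from lids import *
import pickle
S=pickle.load(open("scene0.pkl","rb"));D=pickle.load(open("side0.pkl","rb"))
for c in(S,D):
    for x in lids(c): 
        (u,v),st=x
        if 160<v<400: print((u,v),st,onz(c,u,v,.078).round(4))
    print()
s=lambda x,y:(S,150+x/4.5,215+y/4.5); d=lambda x,y:(D,160+x/2,110+y/2)
for n,a,b in [("shelfA",s(430,46),d(478,206)),("shelfB",s(374,376),d(301,155)),("screw",s(520,162),d(405,275)),("peg",s(512,182),d(377,240)),("knobfront",s(547,310),d(326,257))]:
    P,e=tri(a,b); print(n,P.round(4),np.round(e,4))
E
```

```text
(184.9, 171.5) [180, 169, 11, 6, 54] [ 0.2148 -0.4043  0.078 ]
(180.1, 219.8) [163, 207, 35, 26, 689] [ 0.4423 -0.373   0.078 ]
(377.9, 220.5) [370, 215, 16, 12, 164] [0.4342 0.1994 0.078 ]
(426.8, 224.2) [418, 218, 18, 13, 170] [0.4465 0.3396 0.078 ]
(593.9, 243.4) [586, 238, 16, 12, 145] [0.5144 0.8247 0.078 ]
(594.6, 256.2) [588, 251, 13, 9, 61] [0.5655 0.8092 0.078 ]
(628.8, 261.2) [621, 255, 16, 13, 150] [0.5837 0.9106 0.078 ]
(439.5, 262.5) [431, 256, 18, 14, 202] [0.5958 0.3562 0.078 ]
(378.4, 264.5) [370, 258, 19, 14, 207] [0.606  0.1911 0.078 ]
(617.9, 282.5) [609, 274, 17, 24, 215] [0.6634 0.8457 0.078 ]
(351.5, 315.2) [336, 303, 31, 26, 625] [0.7753 0.1162 0.078 ]

(625.4, 173.9) [605, 162, 35, 19, 89] [ 0.1029 -0.9943  0.078 ]
(482.0, 190.9) [477, 189, 11, 5, 46] [ 0.4018 -0.5545  0.078 ]
(628.3, 204.9) [620, 194, 20, 26, 78] [ 0.0415 -0.7514  0.078 ]
(236.6, 256.7) [221, 248, 32, 18, 433] [0.6795 0.1684 0.078 ]
(250.9, 273.6) [239, 267, 24, 14, 248] [0.6037 0.1943 0.078 ]
(307.5, 307.3) [296, 300, 24, 16, 302] [0.43   0.2018 0.078 ]
(194.3, 311.0) [182, 303, 26, 16, 306] [0.5929 0.3586 0.078 ]
(252.4, 339.9) [239, 331, 27, 19, 393] [0.4435 0.3415 0.078 ]
(534.7, 399.6) [522, 395, 28, 11, 80] [-0.0119  0.1407  0.078 ]

shelfA [ 0.4778 -0.1846  0.1113] [0.0171 0.0171]
shelfB [ 0.7532 -0.1752  0.1105] [0.0031 0.0031]
screw [ 0.5215 -0.1184  0.0345] [0.0009 0.0009]
peg [ 0.5693 -0.1176  0.068 ] [0.0004 0.0004]
knobfront [ 0.6352 -0.0938  0.0271] [0.0006 0.0006]
```

```bash
python3 -m jog '1 0 0 45 0; 1 0 0 45 0; 1 10 20 40 9.5; 1 20 40 10 9.5; 1 20 40 0 9.5'; python3 -m jog '1 25 40 0 9.5; 1 25 40 0 9.5; 1 25 40 0 9.5; 1 25 40 0 9.6; 1 25 40 0 0' ; python3 -m jog '1 25 40 0 0; 1 25 40 0 0; 1 25 40 0 0; 1 25 40 0 0; 1 0 0 0 0'
```

```text
time_s: 0.78
tcp_pos: [0.2985, -0.473, 0.3491]
ee_rot: [[-0.614, -0.789, 0.002], [-0.789, 0.614, -0.001], [-0.0, -0.002, -1.0]]
wrist_force: [0.9, -0.5, -0.7]
gripper_width: 1.001
gripper_force: 0.0
time_s: 1.4
tcp_pos: [0.4233, -0.2722, 0.3481]
ee_rot: [[0.0, -1.0, -0.0], [-1.0, -0.0, 0.0], [-0.0, 0.0, -1.0]]
wrist_force: [0.1, 0.1, 0.2]
gripper_width: 0.999
gripper_force: 0.0
time_s: 2.02
tcp_pos: [0.5239, -0.1113, 0.3471]
ee_rot: [[0.003, -1.0, -0.002], [-1.0, -0.003, 0.0], [-0.0, 0.002, -1.0]]
wrist_force: [-0.8, -0.1, -0.3]
gripper_width: 0.997
gripper_force: 0.0
```

```bash
python3 -m jog '1 40 0 0 0; 1 40 0 0 0; 1 0 0 0 0;1 0 0 0 0'; python3 - <<'E'
from h import *
import pickle
c=cap("wrist","w1.png"); pickle.dump(c,open("w1.pkl","wb")); print(c["origin"])
E
```

```text
time_s: 2.52
tcp_pos: [0.6022, -0.1144, 0.348]
ee_rot: [[-0.001, -1.0, -0.001], [-1.0, 0.001, -0.0], [0.0, 0.001, -1.0]]
wrist_force: [0.1, 0.6, -0.1]
gripper_width: 0.999
gripper_force: 0.0
[ 0.60232976 -0.18777591  0.52453721]
```

View pics/w1.png

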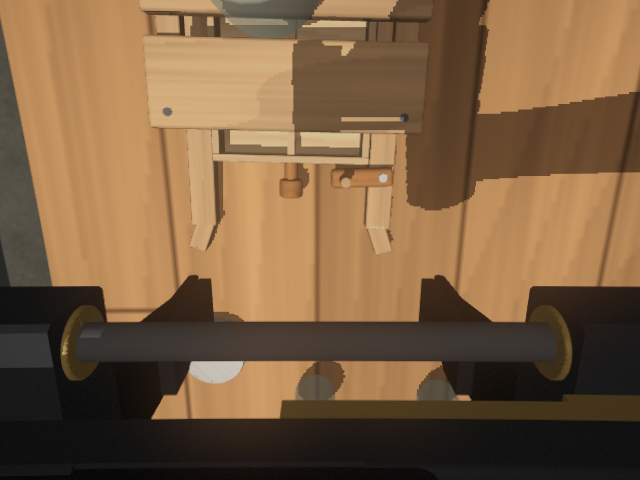

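Wrist view: screw at (383,178), peg top (346,182), knob head (290,188), shelf front corners (151,128) and (422,132), batten inner edges near x=214 and x=366.

```bash
python3 - <<'E'
from h import *
import pickle
W=pickle.load(open("w1.pkl","rb"));S=pickle.load(open("scene0.pkl","rb"));D=pickle.load(open("side0.pkl","rb"))
s=lambda x,y:(S,150+x/4.5,215+y/4.5); d=lambda x,y:(D,160+x/2,110+y/2)
for n,w,a,b in [("screw",(383,178),s(520,162),d(405,275)),("peg",(346,182),s(512,182),d(377,240)),("knob",(290,189),s(528,305),d(337,253)),("sh1",(151,128),s(374,376),d(301,155)),("sh2",(422,132),s(430,46),None)]:
    o=[(W,*w),a]+([b] if b else []); P,e=tri(*o); print(n,P.round(4),np.round(e,4))
for u,v,z in [(151,128,.118),(422,132,.118),(383,178,.039),(346,182,.069),(290,188,.041),(214,156,.04),(367,160,.04)]: print(u,v,onz(W,u,v,z).round(4))
E
```

```text
screw [ 0.5224 -0.1178  0.0349] [0.0015 0.0015 0.0009]
peg [ 0.5692 -0.1175  0.0681] [0.0002 0.0004 0.0004]
knob [ 0.6311 -0.1056  0.0291] [0.0031 0.0021 0.0046]
sh1 [ 0.7556 -0.1754  0.1116] [0.0028 0.0031 0.0041]
sh2 [ 0.5013 -0.1712  0.1151] [0.0007 0.0007]
151 128 [ 0.7561 -0.1758  0.118 ]
422 132 [ 0.5022 -0.172   0.118 ]
383 178 [ 0.5242 -0.1174  0.039 ]
346 182 [ 0.5692 -0.1175  0.069 ]
290 188 [ 0.6321 -0.1063  0.041 ]
214 156 [ 0.7179 -0.1428  0.04  ]
367 160 [ 0.5435 -0.1382  0.04  ]
```

```bash
python3 -m jog '0.5 -16 -3 -50 0; 0.5 -17 0 -50 0; 0.5 0 0 -50 0; 0.5 0 0 -50 0; 0.5 0 0 -40 0';  python3 -m jog '0.5 0 0 -30 0; 0.5 0 0 -22 0; 0.5 0 0 0 0; 0.5 0 0 0 0; 0.5 0 0 0 0'; python3 -m jog '0 0 0 0 0; 0 0 0 0 0; 0 0 0 0 0; 0 0 0 0 0; 0 0 0 0 0'
```

```text
time_s: 3.2
tcp_pos: [0.5685, -0.117, 0.1077]
ee_rot: [[-0.001, -1.0, 0.0], [-1.0, 0.001, 0.0], [-0.0, -0.0, -1.0]]
wrist_force: [1.1, -0.9, -0.1]
gripper_width: 0.539
gripper_force: 0.0
time_s: 3.82
tcp_pos: [0.5708, -0.1168, 0.0579]
ee_rot: [[-0.0, -1.0, 0.003], [-1.0, 0.0, 0.0], [-0.0, -0.003, -1.0]]
wrist_force: [0.8, 0.3, 0.6]
gripper_width: 0.502
gripper_force: 0.0
time_s: 4.45
tcp_pos: [0.5699, -0.1167, 0.0562]
ee_rot: [[-0.001, -1.0, -0.0], [-1.0, 0.001, -0.0], [0.0, 0.0, -1.0]]
wrist_force: [-0.1, -0.4, -0.9]
gripper_width: 0.042
gripper_force: 0.0
```

```bash
python3 -m jog '0 0 0 0 0'; python3 - <<'E'
from h import *
c=cap("scene"); d=cap("side"); w=cap("wrist")
k=lambda c,P,h=45: cv2.resize((lambda q:c["pixels"][int(q[1])-h:int(q[1])+h,int(q[0])-h:int(q[0])+h,::-1])(proj(c,P)),(400,400),interpolation=cv2.INTER_CUBIC)
P=[.569,-.1175,.069]
cv2.imwrite("pics/g1.png",np.hstack([k(c,P),k(d,P)]))
E
```

```text
time_s: 4.58
tcp_pos: [0.5699, -0.1167, 0.0562]
ee_rot: [[-0.001, -1.0, -0.0], [-1.0, 0.001, -0.0], [0.0, 0.0, -1.0]]
wrist_force: [-0.2, -0.6, 0.8]
gripper_width: 0.012
gripper_force: 0.0
```

View pics/g1.png

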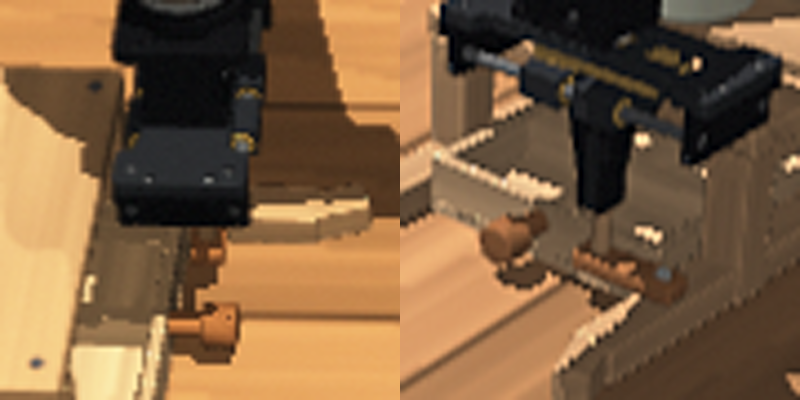

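```bash
python3 - <<'E'
from h import *
print(r.tip_extent, r.sense()["tcp_pos"],r.sense()["gripper_width"])
c=cap("side"); 
for P in([.5692,-.1175,.068],[.5699,-.1167,.048],[.5692,-.1175,.039]):
    q=proj(c,P); print(q, 400+(q-proj(c,[.569,-.1175,.069])+45)*400/90)
p=(proj(c,[.569,-.1175,.069])).astype(int)
cv2.imwrite("pics/g2.png",cv2.resize(c["pixels"][p[1]-22:p[1]+22,p[0]-25:p[0]+25,::-1],None,fx=12,fy=12,interpolation=cv2.INTER_NEAREST))
E
```

```text
0.008 [ 0.56986599 -0.11671469  0.05620412] 0.005299847385256221
[348.41062036 230.11612478] [599.6588695  601.37515813]
[347.70519798 236.78001073] [596.52365891 630.99242903]
[347.96671154 239.7050298 ] [597.68594141 643.99251377]
```

View pics/g2.png

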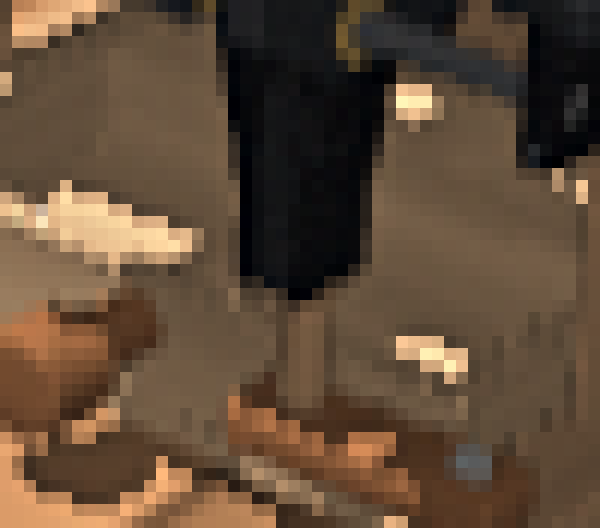

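```bash
python3 - <<'E'
from h import *
c=cap("side"); p=(proj(c,[.569,-.1175,.069])).astype(int); print(p, "tip v",p[1]-22+295/12, "base v",p[1]-22+408/12)
for y in(-.117,-.107):
  for z in(.048,.056,.062,.068): print(y,z,proj(c,[.565,y,z]).round(1))
print(proj(c,[.567,-.112,.039]))
E
```

```text
[348 229] tip v 231.58333333333334 base v 241.0
-0.117 0.048 [349.3 237.4]
-0.117 0.056 [349.4 234.7]
-0.117 0.062 [349.5 232.7]
-0.117 0.068 [349.6 230.7]
-0.107 0.048 [346.9 238.8]
-0.107 0.056 [347.1 236.2]
-0.107 0.062 [347.1 234.2]
-0.107 0.068 [347.2 232.2]
[347.35804471 240.79964764]
```

```bash
python3 - <<'E'
from h import *
import pickle
D=pickle.load(open("side0.pkl","rb"));S=pickle.load(open("scene0.pkl","rb"))
for k in(-48,48):
  for z in(.2,.22): 
    P=np.array([.248,-.574,z])+k/1000*np.array([-.397,.918,0]); print(k,z,proj(D,P).round(1),proj(S,P).round(1))
a=D["pixels"][90:180,510:600,::-1]; b=S["pixels"][80:170,70:160,::-1]
cv2.imwrite("pics/g3.png",cv2.resize(np.hstack([a,b]),None,fx=4.4,fy=4.4,interpolation=cv2.INTER_NEAREST))
E
```

```text
-48 0.2 [544.2 157.9] [107.  150.5]
-48 0.22 [545.9 151.1] [105.4 145.1]
48 0.2 [547.1 170.7] [137.9 142.9]
48 0.22 [548.9 163.7] [136.5 137.5]
```

View pics/g3.png

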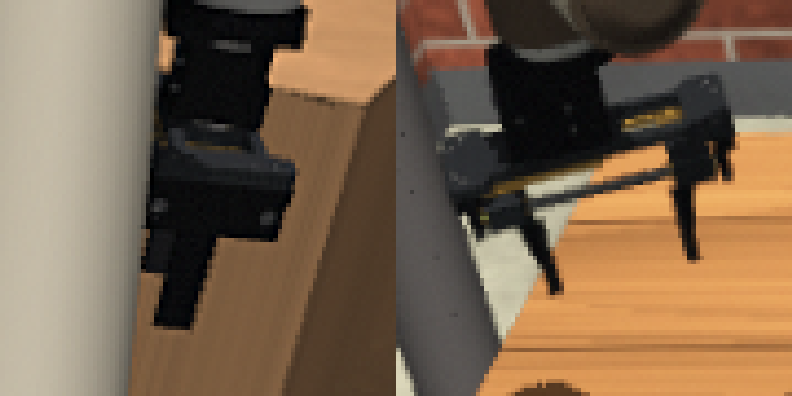

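Triangulated against the reported pose, the fingertips sit about 10 mm above the TCP height, not 8 mm below it, so the hand closed above the peg. I'll open and descend in small steps, watching the force.

```bash
python3 -m jog '0.4 0 0 0 0; 0.4 0 0 0 0; 0.4 0 0 0 0; 0.4 0 0 0 0' | tail -2; python3 -m jog '0.4 0 0 -4 0; 0.4 0 0 -4 0; 0.4 0 0 0 0'; python3 -m jog '0.4 0 0 -4 0; 0.4 0 0 0 0; 0.4 0 0 0 0';python3 - <<'E'
from h import *
c=cap("side"); p=(proj(c,[.569,-.1175,.069])).astype(int)
cv2.imwrite("pics/g4.png",cv2.resize(c["pixels"][p[1]-30:p[1]+22,p[0]-30:p[0]+30,::-1],None,fx=9,fy=9,interpolation=cv2.INTER_NEAREST))
E
```

```text
gripper_width: 0.351
gripper_force: 0.0
time_s: 5.7
tcp_pos: [0.5695, -0.1167, 0.0476]
ee_rot: [[-0.001, -1.0, -0.001], [-1.0, 0.001, -0.0], [0.0, 0.001, -1.0]]
wrist_force: [0.7, 0.0, 0.2]
gripper_width: 0.4
gripper_force: 0.0
time_s: 6.08
tcp_pos: [0.5699, -0.1167, 0.0442]
ee_rot: [[-0.001, -1.0, 0.0], [-1.0, 0.001, -0.0], [0.0, -0.0, -1.0]]
wrist_force: [-0.1, 0.4, 0.5]
gripper_width: 0.402
gripper_force: 0.0
```

View pics/g4.png

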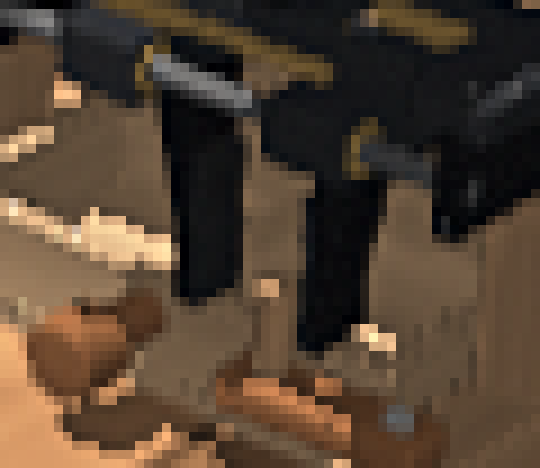

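Now the peg top (268,287) stands between the fingers, and the tips are about 14 mm below it, so tip z ≈ TCP z + 0.011. Closing.

```bash
python3 -m jog '0.4 0 0 -3 0; 0 0 0 0 0; 0 0 0 0 0; 0 0 0 0 0; 0 0 0 0 0'
```

```text
time_s: 6.75
tcp_pos: [0.5695, -0.1167, 0.0413]
ee_rot: [[-0.001, -1.0, -0.001], [-1.0, 0.001, 0.0], [-0.0, 0.001, -1.0]]
wrist_force: [-1.1, 0.2, 0.8]
gripper_width: 0.123
gripper_force: 30.0
```

```bash
python3 -m jog '0 -0.6 7 0 0; 0 -1.6 6.9 0 0; 0 -2.7 6.5 0 0; 0 -3.7 6.1 0 0; 0 -4.6 5.3 0 0'; python3 -m jog '0 -5.3 4.6 0 0; 0 -6.1 3.7 0 0; 0 -6.5 2.7 0 0; 0 -6.9 1.6 0 0; 0 -7.8 0.6 0 0'; python3 -m jog '0 0 0 0 0; 0.4 0 0 0 0; 0.4 0 0 0 0; 0.4 0 0 40 0; 0.4 0 0 50 0' ; python3 - <<'E'
from h import *
c=cap("scene"); a=c["pixels"][190:330,180:340,::-1]
cv2.imwrite("pics/g5.png",cv2.resize(a,None,fx=4,fy=4,interpolation=cv2.INTER_CUBIC))
E
```

```text
time_s: 7.38
tcp_pos: [0.5579, -0.084, 0.0414]
ee_rot: [[0.0, -1.0, 0.003], [-1.0, -0.0, 0.0], [-0.0, -0.003, -1.0]]
wrist_force: [3.9, -0.5, -2.7]
gripper_width: 0.124
gripper_force: 30.0
time_s: 8.0
tcp_pos: [0.5303, -0.0666, 0.0421]
ee_rot: [[0.001, -1.0, 0.015], [-1.0, -0.001, 0.006], [-0.006, -0.015, -1.0]]
wrist_force: [8.9, 21.9, -5.2]
gripper_width: 0.117
gripper_force: 30.0
time_s: 8.62
tcp_pos: [0.5218, -0.0723, 0.1309]
ee_rot: [[-0.002, -1.0, -0.006], [-1.0, 0.002, -0.001], [0.001, 0.006, -1.0]]
wrist_force: [0.7, -0.3, -0.2]
gripper_width: 0.39
gripper_force: 0.0
```

View pics/g5.png

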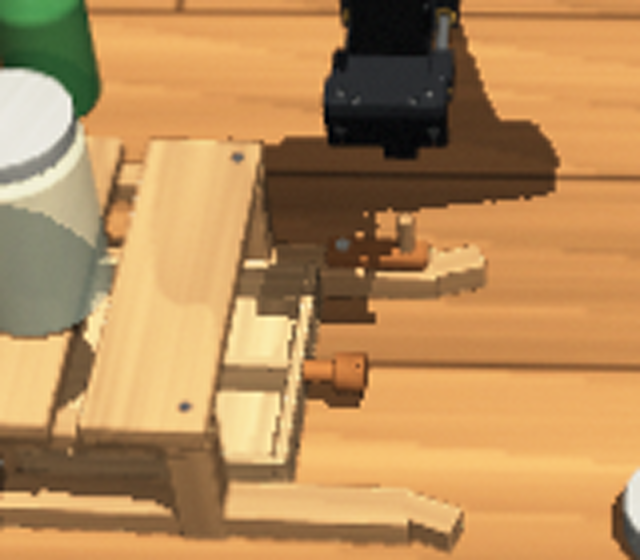

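Button open: it lies along the batten, screw (343,243) and peg (405,232) in the crop. Now grip the knob.

```bash
python3 -m jog '0.7 40 -12 0 0; 0.7 40 -12 0 0; 0.7 28 -8 0 0; 0.7 0 0 -40 0; 0.7 0 0 -40 0'|head -2;  python3 -m jog '0.7 0 0 -20 0; 0.7 0 0 -10 0; 0.7 0 0 -7 0; 0.7 0 0 -5 0; 0.7 0 0 0 0'; python3 -m jog '0 0 0 0 0; 0 0 0 0 0; 0 0 0 0 0; 0 0 0 0 0; 0 0 0 0 0'
```

```text
time_s: 9.3
tcp_pos: [0.6312, -0.1044, 0.0499]
time_s: 9.93
tcp_pos: [0.6322, -0.1037, 0.0095]
ee_rot: [[-0.001, -1.0, 0.0], [-1.0, 0.001, 0.0], [-0.0, -0.0, -1.0]]
wrist_force: [0.6, 0.5, 0.1]
gripper_width: 0.703
gripper_force: 0.0
time_s: 10.55
tcp_pos: [0.632, -0.1037, 0.0093]
ee_rot: [[-0.001, -1.0, -0.0], [-1.0, 0.001, 0.0], [-0.0, 0.0, -1.0]]
wrist_force: [-0.8, 0.4, -0.3]
gripper_width: 0.311
gripper_force: 30.0
```

```bash
python3 -m jog '0 0 6 0 0; 0 0.3 15 0 0; 0 0.3 15 0 0; 0 0.3 15 0 0; 0 0.3 15 0 0'; python3 -m jog '0 0.3 16 0 0; 0 0.3 16 0 0; 0 0.3 16 0 0; 0 0.3 16 0 0; 0 0.2 16 0 0';  python3 -m jog '0 0.2 10 0 0; 0 0 6 0 0; 0 0 0 0 0; 0 0 0 0 0'
```

```text
time_s: 11.18
tcp_pos: [0.6333, -0.0364, 0.0093]
ee_rot: [[0.0, -1.0, 0.0], [-1.0, -0.0, -0.0], [0.0, -0.0, -1.0]]
wrist_force: [-0.2, -2.9, 1.1]
gripper_width: 0.313
gripper_force: 29.9
time_s: 11.8
tcp_pos: [0.6347, 0.0433, 0.0093]
ee_rot: [[-0.001, -1.0, 0.0], [-1.0, 0.001, -0.0], [0.0, -0.0, -1.0]]
wrist_force: [0.9, -2.5, 1.6]
gripper_width: 0.315
gripper_force: 29.9
time_s: 12.3
tcp_pos: [0.6352, 0.0592, 0.0093]
ee_rot: [[-0.001, -1.0, 0.001], [-1.0, 0.001, 0.001], [-0.001, -0.001, -1.0]]
wrist_force: [-0.5, 3.5, 1.9]
gripper_width: 0.31
gripper_force: 30.0
```

```bash
python3 -m jog '0.6 0 0 0 0; 0.6 0 0 0 0; 0.6 0 0 0 0; 0.6 0 3 40 0; 0.8 0 0 60 0'|head -2;  python3 -m jog '0.8 0 0 60 0; 0.8 0 0 60 0; 0.8 -20 40 60 0; 0.8 -30 50 50 0; 0.8 -30 60 10 0'|head -2; python3 -m jog '0.8 -30 60 0 0; 0.8 0 60 0 0; 0.8 0 0 0 0; 0.8 0 0 0 0'|head -2; python3 - <<'E'
from lids import *
import pickle
W=cap("wrist","w2.png");S=cap("scene");D=cap("side"); pickle.dump((W,S,D),open("v2.pkl","wb"))
for c in(W,S,D):
    for x in lids(c): 
        (u,v),st=x
        if st[4]>90: print((u,v),st[4],onz(c,u,v,.078).round(4))
    print()
E
```

```text
time_s: 12.92
tcp_pos: [0.6333, 0.0607, 0.1079]
time_s: 13.55
tcp_pos: [0.5667, 0.1912, 0.3331]
time_s: 14.05
tcp_pos: [0.538, 0.3064, 0.3288]
(118.1, 16.7) 2505 [0.7186 0.1477 0.078 ]
(246.4, 69.7) 2384 [0.6039 0.1919 0.078 ]
(404.4, 220.8) 1733 [0.4451 0.3397 0.078 ]
(262.8, 236.4) 1668 [0.5943 0.3567 0.078 ]

(491.2, 14.7) 791 [-1.1446  0.8846  0.078 ]
(482.8, 32.1) 286 [-0.913   0.7891  0.078 ]
(48.0, 53.8) 249 [-0.6929 -1.2625  0.078 ]
(335.6, 151.6) 137 [0.1007 0.0785 0.078 ]
(180.1, 219.8) 690 [ 0.4423 -0.373   0.078 ]
(426.9, 224.1) 172 [0.4461 0.3399 0.078 ]
(593.9, 243.4) 145 [0.5144 0.8247 0.078 ]
(628.8, 261.2) 151 [0.5837 0.9106 0.078 ]
(439.5, 262.5) 203 [0.5958 0.3562 0.078 ]
(378.5, 264.5) 209 [0.606  0.1914 0.078 ]
(617.5, 283.6) 238 [0.6674 0.843  0.078 ]
(351.5, 315.3) 630 [0.7756 0.1162 0.078 ]

(537.0, 45.8) 2035 [ 1.1608 -3.1306  0.078 ]
(475.2, 40.2) 314 [ 1.5849 -3.0129  0.078 ]
(459.8, 80.9) 116 [ 1.0824 -1.7623  0.078 ]
(370.1, 132.9) 286 [ 0.9526 -0.7563  0.078 ]
(235.8, 257.6) 477 [0.678  0.1722 0.078 ]
(250.9, 273.6) 255 [0.6037 0.1943 0.078 ]
(194.1, 311.2) 324 [0.5927 0.3593 0.078 ]
(252.3, 340.1) 411 [0.4432 0.342  0.078 ]
(615.0, 355.3) 121 [-0.0876 -0.0585  0.078 ]
(531.5, 401.4) 1010 [-0.0093  0.1479  0.078 ]
```

View pics/w2.png

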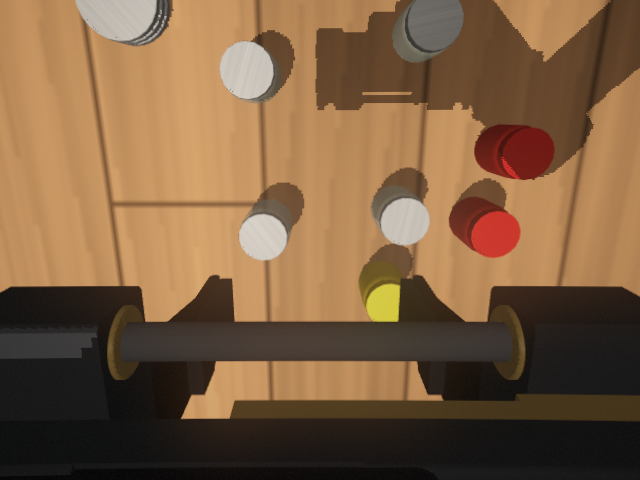

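Wrist view: plain lids at (246,70), (404,221), (263,236), and a shadowed one at (434,24). Red ones are at (494,232) and (520,155), yellow at (385,303), the lid stack at (118,10). Triangulating the lid tops and the tray compartments.

```bash
python3 - <<'E'
from h import *
import pickle
W,S,D=pickle.load(open("v2.pkl","rb")); S0=pickle.load(open("scene0.pkl","rb")); D0=pickle.load(open("side0.pkl","rb"))
for n,o in dict(A=[(W,246.4,69.7),(S,378.5,264.5),(D,250.9,273.6)],B=[(W,404.4,220.8),(S,426.9,224.1),(D,252.3,340.1)],C=[(W,262.8,236.4),(S,439.5,262.5),(D,194.1,311.2)],D=[(W,434.5,24),(S0,377.9,220.5),(D0,307.5,307.3)]).items():
    P,e=tri(*o); print(n,P.round(4),np.round(e,4))
for u,v in((494,232),(520,154),(385,303)): print(onz(W,u,v,.078).round(3))
a=S["pixels"][210:330,190:330,::-1].copy(); 
for P in((.6723,-.1052),(.5883,-.1038),(.6737,-.0212),(.5897,-.0198)):
    q=proj(S,[*P,.008]); cv2.circle(a,(int(round(q[0]))-190,int(round(q[1]))-210),1,(255,0,0),-1)
cv2.imwrite("pics/g6.png",cv2.resize(a,None,fx=4,fy=4,interpolation=cv2.INTER_NEAREST))
E
```

```text
A [0.6047 0.192  0.0765] [0.0007 0.0005 0.001 ]
B [0.4447 0.3404 0.0763] [0.0003 0.0003 0.0003]
C [0.5946 0.3573 0.0762] [0.0001 0.0007 0.0007]
D [0.4341 0.1823 0.077 ] [0.0292 0.0171 0.014 ]
[0.35  0.352 0.078]
[0.334 0.271 0.078]
[0.461 0.434 0.078]
```

View pics/g6.png

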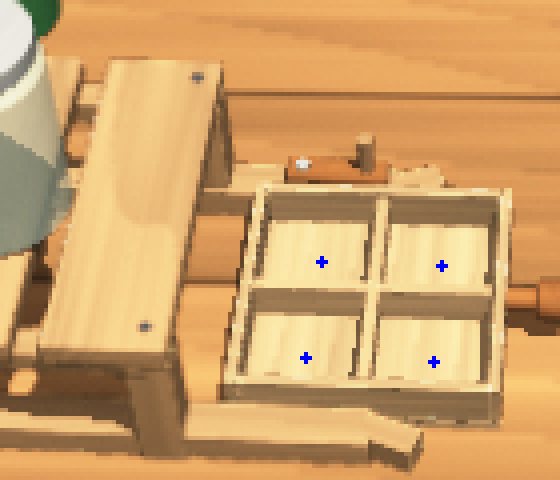

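The tray is fully out and the computed compartment centres fall in its four cells: (322,262), (442,266), (306,358), (434,362) in the crop. Jar D has been nudged since the first pictures; I'll re-measure it before picking it. Pick A first.

```bash
python3 -m jog '0.95 22 -38 -20 0; 0.95 22 -38 -40 0; 0.95 22 -38 -50 0; 0.95 0 0 -50 0; 0.95 0 0 -40 0'|head -2;  python3 -m jog '0.95 0 0 -30 0; 0.95 0 0 -30 0; 0.95 0 0 -20 0; 0.95 0 0 -15 0; 0.95 0 0 0 0'; python3 -m jog '0 0 0 -4 0; 0 0 0 0 0; 0 0 0 0 0; 0 0 0 0 0; 0 0 0 0 0'
```

```text
time_s: 14.82
tcp_pos: [0.6028, 0.1924, 0.1306]
time_s: 15.45
tcp_pos: [0.6025, 0.1939, 0.0365]
ee_rot: [[-0.002, -1.0, -0.002], [-1.0, 0.002, -0.001], [0.001, 0.002, -1.0]]
wrist_force: [0.5, -0.5, 0.6]
gripper_width: 0.948
gripper_force: 0.0
time_s: 16.08
tcp_pos: [0.6032, 0.1951, 0.0339]
ee_rot: [[-0.0, -1.0, 0.001], [-1.0, 0.0, 0.0], [-0.0, -0.001, -1.0]]
wrist_force: [-0.2, 0.1, 2.1]
gripper_width: 0.632
gripper_force: 30.0
```

```bash
python3 -m jog '0 0 0 20 0; 0 0 0 40 0; 0 0 0 40 0; 0 0 0 26 0; 0 7 -30 0 0'|tail -3;  python3 -m jog '0 12 -50 0 0; 0 12 -50 0 0; 0 12 -50 0 0; 0 12 -50 0 0; 0 12 -50 0 0'; python3 -m jog '0 2 -17 0 0; 0 0 0 0 0; 0 0 0 0 0; 0 0 0 -20 0; 0 0 0 -30 0'
```

```text
wrist_force: [-0.0, -0.2, -1.5]
gripper_width: 0.631
gripper_force: 30.0
time_s: 17.32
tcp_pos: [0.6696, -0.0866, 0.1586]
ee_rot: [[-0.001, -1.0, -0.001], [-1.0, 0.001, 0.0], [-0.0, 0.001, -1.0]]
wrist_force: [1.2, 0.9, -0.5]
gripper_width: 0.634
gripper_force: 30.0
time_s: 17.95
tcp_pos: [0.6727, -0.1002, 0.1103]
ee_rot: [[0.002, -1.0, 0.003], [-1.0, -0.002, 0.0], [-0.0, -0.003, -1.0]]
wrist_force: [-0.5, -0.6, -2.2]
gripper_width: 0.642
gripper_force: 3.0
```

```bash
python3 -m jog '0 0 0 0 0'; python3 - <<'E'
from h import *
S=cap("scene");D=cap("side")
P=[.673,-.102,.09]
k=lambda c,h=45: cv2.resize((lambda q:c["pixels"][int(q[1])-h:int(q[1])+h,int(q[0])-h:int(q[0])+h,::-1])(proj(c,P)),(400,400),interpolation=cv2.INTER_CUBIC)
cv2.imwrite("pics/g7.png",np.hstack([k(S),k(D)]))
E
```

```text
time_s: 18.08
tcp_pos: [0.6697, -0.1004, 0.1067]
ee_rot: [[0.001, -1.0, -0.006], [-1.0, -0.001, 0.0], [-0.0, 0.006, -1.0]]
wrist_force: [-0.7, -0.2, -0.8]
gripper_width: 0.633
gripper_force: 30.0
```

View pics/g7.png

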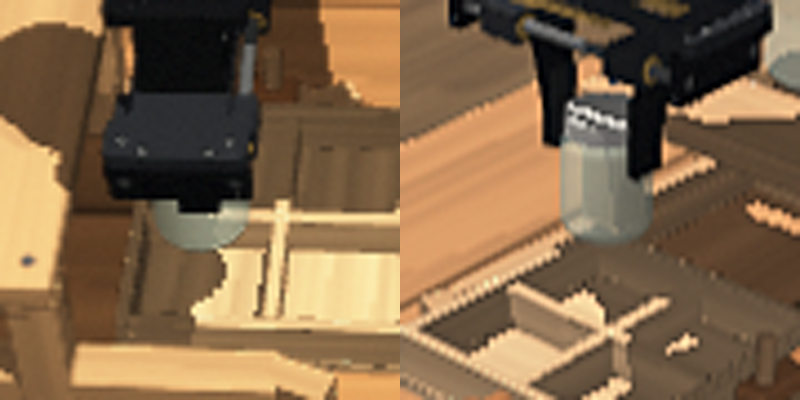

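The jar is still held upright after the slackening: lid at (600,100), tips about 35 mm below its top, so it has barely slipped. Lowering.

```bash
python3 -m jog '0 0 0 -25 0; 0 0 0 -20 0; 0 0 0 -12 0; 0 0 0 -5 0; 0 0 0 0 0';  python3 -m jog '0 0 0 -3 0; 0 0 0 0 0'
```

```text
time_s: 18.8
tcp_pos: [0.6723, -0.1021, 0.0479]
ee_rot: [[-0.0, -1.0, 0.001], [-1.0, 0.0, -0.0], [0.0, -0.001, -1.0]]
wrist_force: [-0.2, -0.1, -1.9]
gripper_width: 0.633
gripper_force: 30.0
time_s: 19.05
tcp_pos: [0.6719, -0.1021, 0.0446]
ee_rot: [[-0.001, -1.0, 0.0], [-1.0, 0.001, 0.0], [-0.0, -0.0, -1.0]]
wrist_force: [-0.3, -0.6, -0.9]
gripper_width: 0.632
gripper_force: 30.0
```

```bash
python3 -m jog '0 0 0 -2 0; 0 0 0 0 0'|grep -E 'pos|force';  python3 -m jog '0 0 0 -1 0; 0 0 0 0 0'|grep -E 'pos|force'
```

```text
tcp_pos: [0.6717, -0.1022, 0.0422]
wrist_force: [-0.5, -0.6, -0.8]
gripper_force: 30.0
tcp_pos: [0.6719, -0.1022, 0.042]
wrist_force: [-2.2, -0.2, 4.1]
gripper_force: 30.0
```

```bash
python3 -m jog '0.78 0 0 0 0; 0.78 0 0 0 0; 0.78 0 0 0 0; 0.78 0 0 30 0; 0.78 0 0 50 0'|grep -E 'pos|force|width';  python3 -m jog '0.9 0 0 60 0; 0.9 0 0 60 0; 0.9 0 20 60 0; 0.9 -25 50 0 0; 0.9 -25 50 0 0'|grep pos; python3 -m jog '0.9 -30 60 0 0; 0.9 -30 60 0 0; 0.9 -20 60 0 0; 0.9 -10 20 0 0; 0.9 0 0 0 0'|grep pos; python3 - <<'E'
from lids import *
import pickle
W=cap("wrist","w3.png");S=cap("scene");D=cap("side"); pickle.dump((W,S,D),open("v3.pkl","wb"))
for c in(W,S,D):
    for x in lids(c,90,75): 
        (u,v),st=x
        if abs(onz(c,u,v,.078)[0]-.55)<.3: print((u,v),st[4],onz(c,u,v,.078).round(4))
    print()
E
```

```text
tcp_pos: [0.6704, -0.1021, 0.1196]
wrist_force: [0.4, 1.0, 0.0]
gripper_width: 0.779
gripper_force: 0.0
tcp_pos: [0.6215, 0.0187, 0.3011]
tcp_pos: [0.5354, 0.2103, 0.3006]
(113.7, 94.3) 5414 [0.7171 0.1204 0.078 ]
(431.1, 128.3) 2039 [0.4297 0.1488 0.078 ]
(395.3, 309.4) 690 [0.4526 0.3316 0.078 ]
(258.9, 316.4) 372 [0.595 0.34  0.078]

(180.4, 221.4) 803 [ 0.4491 -0.3708  0.078 ]
(360.2, 220.3) 196 [0.4346 0.1485 0.078 ]
(426.7, 225.1) 204 [0.4503 0.3388 0.078 ]
(593.4, 251.8) 355 [0.5482 0.8114 0.078 ]
(628.9, 263.5) 223 [0.5926 0.9074 0.078 ]
(439.3, 263.4) 233 [0.5991 0.3552 0.078 ]
(264.3, 281.5) 286 [ 0.6715 -0.106   0.078 ]
(617.5, 283.0) 284 [0.6652 0.8438 0.078 ]
(351.2, 317.4) 754 [0.782  0.1154 0.078 ]

(481.5, 193.1) 100 [ 0.3963 -0.5391  0.078 ]
(314.0, 218.7) 276 [ 0.6649 -0.0916  0.078 ]
(237.3, 261.7) 747 [0.6624 0.1817 0.078 ]
(324.3, 299.6) 412 [0.4205 0.16   0.078 ]
(194.4, 313.3) 418 [0.587 0.363 0.078]
(252.3, 342.2) 511 [0.4391 0.3459 0.078 ]
```

Jar A stands at (.672,-.105) in the tray. D is now at (.430,.149). Pick D into c2.

```bash
python3 -m jog '0.95 -35 -20 -30 0; 0.95 -35 -20 -40 0; 0.95 -35 -21 -40 0; 0.95 0 0 -40 0; 0.95 0 0 -30 0'|grep pos;  python3 -m jog '0.95 0 0 -20 0; 0.95 0 0 -20 0; 0.95 0 0 -20 0; 0.95 0 0 -15 0; 0.95 0 0 0 0'|grep -E 'pos|force'; python3 - <<'E'
from h import *
S=cap("scene");D=cap("side")
P=[.43,.149,.07]
k=lambda c,h=40: cv2.resize((lambda q:c["pixels"][int(q[1])-h:int(q[1])+h,int(q[0])-h:int(q[0])+h,::-1])(proj(c,P)),(400,400),interpolation=cv2.INTER_CUBIC)
cv2.imwrite("pics/g8.png",np.hstack([k(S),k(D)]))
E
```

```text
tcp_pos: [0.4309, 0.1462, 0.1196]
tcp_pos: [0.431, 0.1464, 0.0448]
wrist_force: [-0.0, 0.4, -0.0]
gripper_force: 0.0
```

View pics/g8.png

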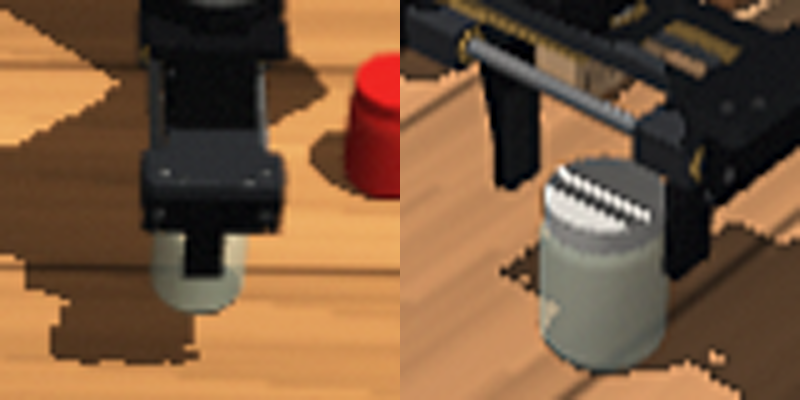

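The scene view shows the finger centred on D (jar at x≈198, finger at x≈203), and the side view shows the lid between the fingers. I'll close and carry it to c2. Picture views are used up, so checks are numeric from here.

```bash
python3 -m jog '0.95 0 1 -11 0; 0.95 0 0 0 0; 0 0 0 0 0; 0 0 0 0 0; 0 0 0 0 0'|grep -E 'pos|force'; python3 -m jog '0 0 0 0 0; 0 0 0 0 0; 0 0 0 30 0; 0 0 0 50 0; 0 0 0 46 0'|grep -E 'pos|force|width';  python3 -m jog '0 30 -48 0 0; 0 30 -48 0 0; 0 30 -48 0 0; 0 30 -48 0 0; 0 30 -48 0 0'|grep pos; python3 -m jog '0 7 -11 0 0; 0 0 0 0 0; 0 0 0 -20 0; 0 0 0 -30 0; 0 0 0 0 0'|grep -E 'pos|force|width'
```

```text
tcp_pos: [0.4311, 0.1488, 0.0347]
wrist_force: [-1.5, -0.6, -0.5]
gripper_force: 0.5
tcp_pos: [0.431, 0.1486, 0.1618]
wrist_force: [1.3, 1.0, -0.7]
gripper_width: 0.633
gripper_force: 30.0
tcp_pos: [0.5819, -0.0929, 0.1601]
tcp_pos: [0.5855, -0.1009, 0.1085]
wrist_force: [-0.5, -0.1, -0.5]
gripper_width: 0.632
gripper_force: 30.0
```

Adjust (+3,-3) and lower to TCP ≈0.0425.

```bash
python3 -m jog '0 3 -3 -25 0; 0 0 0 -20 0; 0 0 0 -12 0; 0 0 0 -6 0; 0 0 0 0 0'|grep -E 'pos|force'; python3 -m jog '0 0 0 -2 0; 0 0 0 0 0'|grep -E 'pos|force';  python3 -m jog '0 0 0 -1 0; 0 0 0 0 0'|grep -E 'pos|force'
```

```text
tcp_pos: [0.5914, -0.1051, 0.048]
wrist_force: [0.2, -0.1, -0.4]
gripper_force: 30.0
tcp_pos: [0.5914, -0.1053, 0.046]
wrist_force: [-0.5, -0.3, -0.2]
gripper_force: 30.0
tcp_pos: [0.5912, -0.1053, 0.0446]
wrist_force: [-0.1, -1.0, -1.4]
gripper_force: 30.0
```

```bash
python3 -m jog '0 -2 1 -1 0; 0 0 0 -1 0; 0 0 0 0 0'|grep -E 'pos|force'; python3 -m jog '0 0 0 -1 0; 0 0 0 0 0'|grep -E 'pos|force'
```

```text
tcp_pos: [0.589, -0.1042, 0.0427]
wrist_force: [-0.3, 0.0, 1.1]
gripper_force: 30.0
tcp_pos: [0.589, -0.1043, 0.0427]
wrist_force: [-2.6, 1.2, 5.6]
gripper_force: 30.0
```

```bash
python3 -m jog '0.75 0 0 0 0; 0.75 0 0 0 0; 0.75 0 0 0 0; 0.75 0 0 30 0; 0.75 0 0 50 0'|grep -E 'pos|force|width';  python3 -m jog '0.9 0 0 60 0; 0.9 0 0 60 0; 0.9 0 30 60 0; 0.9 -10 60 0 0; 0.9 -10 60 0 0'|grep pos; python3 -m jog '0.9 -10 60 0 0; 0.9 -10 60 0 0; 0.9 -10 60 0 0; 0.9 0 60 0 0; 0.9 0 0 0 0'|grep pos; python3 - <<'E'
from lids import *
import pickle
W=cap("wrist","w4.png");S=cap("scene");D=cap("side"); pickle.dump((W,S,D),open("v4.pkl","wb"))
for c in(W,S,D):
    for x in lids(c,90,150): 
        (u,v),st=x
        if abs(onz(c,u,v,.078)[0]-.55)<.3: print((u,v),st[4],onz(c,u,v,.078).round(4),onz(c,u,v,.086).round(4))
    print()
E
```

```text
tcp_pos: [0.5878, -0.1043, 0.1203]
wrist_force: [1.3, 0.0, 0.2]
gripper_width: 0.754
gripper_force: 0.0
tcp_pos: [0.569, 0.045, 0.2982]
tcp_pos: [0.5385, 0.2875, 0.296]
(105.0, 23.2) 3872 [0.7173 0.1413 0.078 ] [0.7137 0.1428 0.086 ]
(410.2, 247.8) 1935 [0.4451 0.3397 0.078 ] [0.447  0.3372 0.086 ]
(259.3, 263.3) 1857 [0.5945 0.3565 0.078 ] [0.5934 0.3536 0.086 ]

(180.1, 219.8) 689 [ 0.4423 -0.373   0.078 ] [ 0.4509 -0.3698  0.086 ]
(426.9, 224.1) 172 [0.4461 0.3399 0.078 ] [0.4547 0.3378 0.086 ]
(593.9, 243.4) 145 [0.5144 0.8247 0.078 ] [0.5224 0.819  0.086 ]
(267.7, 256.6) 211 [ 0.5832 -0.1048  0.078 ] [ 0.5907 -0.1036  0.086 ]
(628.8, 261.2) 151 [0.5837 0.9106 0.078 ] [0.5912 0.9042 0.086 ]
(439.5, 262.5) 203 [0.5958 0.3562 0.078 ] [0.6033 0.3539 0.086 ]
(264.3, 279.9) 240 [ 0.666  -0.1065  0.078 ] [ 0.6729 -0.1053  0.086 ]
(617.6, 283.3) 233 [0.6663 0.8438 0.078 ] [0.6732 0.8378 0.086 ]
(351.6, 315.3) 632 [0.7756 0.1165 0.078 ] [0.7817 0.116  0.086 ]

(638.0, 65.6) 107 [ 0.455  -2.9285  0.078 ] [ 0.4481 -2.8819  0.086 ]
(315.2, 214.0) 139 [ 0.6798 -0.1139  0.078 ] [ 0.67   -0.1025  0.086 ]
(338.9, 224.3) 159 [ 0.5961 -0.1113  0.078 ] [ 0.5874 -0.0998  0.086 ]
(235.8, 257.6) 477 [0.678  0.1722 0.078 ] [0.6683 0.1802 0.086 ]
(194.2, 311.2) 318 [0.5926 0.3592 0.078 ] [0.5839 0.3648 0.086 ]
(252.3, 340.1) 411 [0.4432 0.342  0.078 ] [0.4364 0.3478 0.086 ]
```

```bash
python3 -m jog '0.95 28 35 -30 0; 0.95 28 35 -40 0; 0.95 0 0 -40 0; 0.95 0 0 -40 0; 0.95 0 0 0 0'|grep pos;  python3 -m jog '0.95 0 0 -30 0; 0.95 0 0 -20 0; 0.95 0 0 0 0'|grep -E 'pos|force'
```

```text
tcp_pos: [0.5938, 0.3507, 0.1439]
tcp_pos: [0.5957, 0.3528, 0.0984]
wrist_force: [0.0, -0.4, 0.1]
gripper_force: 0.0
```

```bash
python3 -m jog '0.95 0 4 -20 0; 0.95 0 0 -20 0; 0.95 0 0 -15 0; 0.95 0 0 -9 0; 0.95 0 0 0 0'|grep -E 'pos|force';  python3 -m jog '0 0 0 0 0; 0 0 0 0 0; 0 0 0 0 0; 0 0 0 0 0; 0 0 0 0 0'|grep -E 'pos|force|width'; python3 -m jog '0 0 0 30 0; 0 0 0 50 0; 0 0 0 46 0; 0 10 -48 0 0; 0 10 -48 0 0'|grep -E 'pos|width|force'; python3 -m jog '0 10 -48 0 0; 0 10 -48 0 0; 0 10 -48 0 0; 0 10 -48 0 0; 0 10 -48 0 0'|grep pos; python3 -m jog '0 9 -42 0 0; 0 0 0 -20 0; 0 0 0 -30 0; 0 0 0 0 0; 0 0 0 0 0'|grep -E 'pos|force|width'
```

```text
tcp_pos: [0.595, 0.3576, 0.0329]
wrist_force: [-0.1, -0.4, -0.5]
gripper_force: 0.0
tcp_pos: [0.5952, 0.3578, 0.0339]
wrist_force: [-0.6, -0.2, 2.1]
gripper_width: 0.635
gripper_force: 30.0
tcp_pos: [0.615, 0.2612, 0.1598]
wrist_force: [-0.2, -1.2, -1.5]
gripper_width: 0.628
gripper_force: 30.0
tcp_pos: [0.665, 0.0201, 0.159]
tcp_pos: [0.6749, -0.0203, 0.1104]
wrist_force: [-1.1, 0.0, -0.6]
gripper_width: 0.629
gripper_force: 30.0
```

```bash
python3 -m jog '0 -1 -1 -25 0; 0 0 0 -20 0; 0 0 0 -12 0; 0 0 0 -6 0; 0 0 0 0 0'|grep -E 'pos|force'; python3 -m jog '0 0 0 -2 0; 0 0 0 -1 0; 0 0 0 0 0'|grep -E 'pos|force';  python3 -m jog '0 0 0 -1 0; 0 0 0 0 0'|grep -E 'pos|force'
```

```text
tcp_pos: [0.6735, -0.0212, 0.0469]
wrist_force: [0.0, 0.7, -1.0]
gripper_force: 30.0
tcp_pos: [0.6732, -0.0213, 0.0437]
wrist_force: [0.0, -0.3, -0.8]
gripper_force: 30.0
tcp_pos: [0.6731, -0.0213, 0.0424]
wrist_force: [0.1, 0.3, -0.9]
gripper_force: 30.0
```

```bash
python3 -m jog '0 0 0 -1 0; 0 0 0 0 0'|grep -E 'pos|force'; python3 -m jog '0.75 0 0 0 0; 0.75 0 0 0 0; 0.75 0 0 0 0; 0.75 0 0 30 0; 0.75 0 0 50 0'|grep -E 'pos|force|width';  python3 -m jog '0.9 0 0 50 0; 0.9 0 0 50 0; 0.9 -32 51 20 0; 0.9 -32 51 0 0; 0.9 -32 51 0 0'|grep pos; python3 -m jog '0.9 -32 51 0 0; 0.9 -32 51 0 0; 0.9 -32 51 0 0; 0.9 -32 51 0 0; 0.9 0 0 0 0'|grep pos; python3 - <<'E'
from lids import *
W=cap("wrist");S=cap("scene");D=cap("side")
for c in(W,S,D):
    for x in lids(c,90,150): 
        (u,v),st=x; P=onz(c,u,v,.078)
        if abs(P[0]-.55)<.15 and -.2<P[1]<.5: print((u,v),st[4],P.round(4),onz(c,u,v,.086).round(4))
    print()
E
```

```text
tcp_pos: [0.6733, -0.0213, 0.0419]
wrist_force: [-0.7, -0.4, 1.5]
gripper_force: 30.0
tcp_pos: [0.6717, -0.0215, 0.12]
wrist_force: [1.3, -0.1, -0.4]
gripper_width: 0.75
gripper_force: 0.0
tcp_pos: [0.5767, 0.1322, 0.2416]
tcp_pos: [0.4476, 0.338, 0.2412]
(319.6, 208.9) 2830 [0.4447 0.3394 0.078 ] [0.4448 0.3377 0.086 ]

(426.9, 224.1) 172 [0.4461 0.3399 0.078 ] [0.4547 0.3378 0.086 ]
(267.7, 256.6) 211 [ 0.5832 -0.1048  0.078 ] [ 0.5907 -0.1036  0.086 ]
(264.3, 279.9) 240 [ 0.666  -0.1065  0.078 ] [ 0.6729 -0.1053  0.086 ]
(296.8, 281.0) 235 [ 0.6679 -0.0224  0.078 ] [ 0.6748 -0.0218  0.086 ]

(315.1, 214.0) 140 [ 0.68   -0.1138  0.078 ] [ 0.6702 -0.1023  0.086 ]
(338.9, 224.3) 159 [ 0.5961 -0.1113  0.078 ] [ 0.5874 -0.0998  0.086 ]
(235.8, 257.6) 475 [0.678  0.1722 0.078 ] [0.6683 0.1802 0.086 ]
(252.3, 340.1) 412 [0.4432 0.342  0.078 ] [0.4364 0.3478 0.086 ]
```

```bash
python3 -m jog '0.85 -2 2 -40 0; 0.85 0 0 -40 0; 0.85 0 0 -40 0; 0.85 0 0 -20 0; 0.85 0 0 0 0'|grep -E 'pos|force';python3 -m jog '0.85 0 0 -20 0; 0.85 0 0 -20 0; 0.85 0 0 -18 0; 0.85 0 0 -8 0; 0.85 0 0 0 0'|grep -E 'pos|force'
```

```text
tcp_pos: [0.4478, 0.3347, 0.0996]
wrist_force: [0.2, -0.0, 0.3]
gripper_force: 0.0
tcp_pos: [0.4483, 0.3368, 0.0357]
wrist_force: [0.5, -0.1, -0.3]
gripper_force: 0.0
```

```bash
python3 -m jog '0 0 0 0 0; 0 0 0 0 0; 0 0 0 0 0; 0 0 0 0 0; 0 0 0 0 0'|grep -E 'pos|force|width'; python3 -m jog '0 0 0 30 0; 0 0 0 50 0; 0 0 0 46 0; 0 18 -45 0 0; 0 18 -45 0 0'|grep -E 'pos|width|force'; python3 -m jog '0 18 -45 0 0; 0 18 -45 0 0; 0 18 -45 0 0; 0 18 -45 0 0; 0 18 -45 0 0'|grep pos; python3 -m jog '0 18 -45 0 0; 0 0 0 -20 0; 0 0 0 -30 0; 0 0 0 0 0; 0 0 0 0 0'|grep -E 'pos|force|width'
```

```text
tcp_pos: [0.4476, 0.3371, 0.0358]
wrist_force: [-2.0, 0.3, 6.7]
gripper_width: 0.632
gripper_force: 30.0
tcp_pos: [0.4838, 0.2464, 0.1612]
wrist_force: [0.7, -0.1, -1.5]
gripper_width: 0.636
gripper_force: 30.0
tcp_pos: [0.5739, 0.0204, 0.1603]
tcp_pos: [0.5923, -0.023, 0.1118]
wrist_force: [0.1, -0.4, -1.3]
gripper_width: 0.632
gripper_force: 30.0
```

```bash
python3 -m jog '0 -2 0 -25 0; 0 0 0 -20 0; 0 0 0 -12 0; 0 0 0 -6 0; 0 0 0 0 0'|grep -E 'pos|force'; python3 -m jog '0 0 0 -2 0; 0 0 0 -1 0; 0 0 0 0 0'|grep -E 'pos|force';  python3 -m jog '0 0 0 -1 0; 0 0 0 0 0'|grep -E 'pos|force'
```

```text
tcp_pos: [0.59, -0.023, 0.0486]
wrist_force: [0.0, -0.3, -0.9]
gripper_force: 30.0
tcp_pos: [0.5897, -0.0231, 0.0454]
wrist_force: [-0.0, -0.2, -2.0]
gripper_force: 30.0
tcp_pos: [0.5896, -0.0231, 0.0441]
wrist_force: [0.3, 1.1, -1.2]
gripper_force: 30.0
```

```bash
python3 -m jog '0 0 0 -1 0; 0 0 0 0 0'|grep -E 'pos|force'; python3 -m jog '0.75 0 0 0 0; 0.75 0 0 0 0; 0.75 0 0 0 0; 0.75 0 0 30 0; 0.75 0 0 50 0'|grep -E 'pos|force|width';  python3 -m jog '0.7 0 0 50 0; 0.7 0 0 50 0; 0.7 15 30 30 0; 0.7 15 40 0 0; 0.7 13 40 0 0'|grep pos; python3 -m jog '0.7 0 0 0 0; 0.7 0 0 0 0'|grep pos; python3 - <<'E'
from lids import *
import pickle
W=cap("wrist","w5.png");S=cap("scene");D=cap("side"); pickle.dump((W,S,D),open("v5.pkl","wb"))
for c in(W,S,D):
    for x in lids(c,90,150): 
        (u,v),st=x; P=onz(c,u,v,.086)
        if abs(P[0]-.55)<.25 and -.4<P[1]<.5: print((u,v),st[4],P.round(4))
    print()
hsv=cv2.cvtColor(W["pixels"],cv2.COLOR_RGB2HSV)
m=((hsv[:,:,0]<14)&(hsv[:,:,1]>150)&(hsv[:,:,2]>70)).astype(np.uint8)
n,l,st,ce=cv2.connectedComponentsWithStats(m)
for i in range(1,n):
    if st[i][4]>60: print("brown",ce[i].round(),st[i],onz(W,*ce[i],.04).round(4))
E
```

```text
tcp_pos: [0.5898, -0.0231, 0.0438]
wrist_force: [-1.6, -0.0, 3.1]
gripper_force: 30.0
tcp_pos: [0.5883, -0.0233, 0.122]
wrist_force: [0.8, 0.2, -0.5]
gripper_width: 0.752
gripper_force: 0.0
tcp_pos: [0.6331, 0.088, 0.2537]
tcp_pos: [0.6324, 0.0867, 0.2528]
(255.3, 63.6) 2783 [ 0.6784 -0.024   0.086 ]
(207.5, 226.6) 5077 [0.724  0.1041 0.086 ]

(180.1, 219.8) 689 [ 0.4509 -0.3698  0.086 ]
(267.6, 256.5) 209 [ 0.5904 -0.1039  0.086 ]
(264.3, 279.9) 240 [ 0.6729 -0.1053  0.086 ]
(296.3, 282.4) 182 [ 0.6795 -0.0229  0.086 ]
(351.5, 315.2) 625 [0.7814 0.1157 0.086 ]

(315.2, 214.0) 138 [ 0.67   -0.1025  0.086 ]
(292.5, 224.6) 111 [ 0.676 -0.02   0.086]
(338.9, 224.3) 157 [ 0.5874 -0.0998  0.086 ]
(236.4, 256.8) 441 [0.6698 0.177  0.086 ]

brown [440.  15.] [429   0  26  26 399] [ 0.5291 -0.066   0.04  ]
```

```bash
python3 - <<'E'
from lids import *
import pickle
W,S,D=pickle.load(open("v5.pkl","rb"))
for n,c in(("W",W),("S",S),("D",D)):
    q=proj(c,[.59,-.02,.086]); u,v=q.round().astype(int); print(n,q.round(1),c["pixels"][max(v-1,0):v+2,u-1:u+2].mean((0,1)) if 0<v<480 else None)
    for x in lids(c,60,60):
        (u,v),st=x; P=onz(c,u,v,.084)
        if abs(P[0]-.62)<.1 and -.2<P[1]<.1: print("  ",(u,v),st,P.round(4))
hsv=cv2.cvtColor(W["pixels"],cv2.COLOR_RGB2HSV)
q=proj(W,[.633,.0577,.041]); u,v=q.round().astype(int);print(q,[hsv[v+i,u].tolist() for i in(-40,-20,-10,0,10)])
m=((hsv[:,:,0]<14)&(hsv[:,:,1]>130)&(hsv[:,:,2]>30)).astype(np.uint8)
n,l,st,ce=cv2.connectedComponentsWithStats(m)
for i in range(1,n):
    if st[i][4]>150: print("brown",ce[i].round(),st[i],onz(W,*ce[i],.034).round(4))
E
```

```text
W [371.3  69.2] [116.77777778 112.88888889 107.11111111]
   (261.9, 65.7) [229, 30, 67, 73, 3712] [ 0.6736 -0.0227  0.084 ]
   (371.3, 68.6) [338, 34, 67, 71, 3667] [ 0.5898 -0.0206  0.084 ]
S [299.  256.9] [98.         96.33333333 91.        ]
   (267.8, 257.9) [259, 250, 19, 17, 262] [ 0.5936 -0.1032  0.084 ]
   (298.7, 258.8) [290, 251, 19, 17, 251] [ 0.5951 -0.0206  0.084 ]
   (264.5, 281.4) [255, 273, 20, 18, 294] [ 0.6763 -0.1047  0.084 ]
   (296.8, 282.4) [287, 274, 20, 18, 290] [ 0.6778 -0.0217  0.084 ]
D [318.1 235.8] [91.         89.77777778 86.88888889]
   (314.0, 218.5) [305, 210, 20, 24, 272] [ 0.6584 -0.0841  0.084 ]
   (292.3, 230.5) [284, 221, 20, 25, 314] [6.581e-01 2.000e-04 8.400e-02]
   (326.0, 236.5) [308, 220, 41, 43, 661] [ 0.5751 -0.0328  0.084 ]
[315.15472565 165.26105623] [[16, 106, 125], [14, 149, 187], [14, 150, 165], [14, 150, 177], [14, 149, 180]]
brown [438.  16.] [426   0  29  28 521] [ 0.5287 -0.0667  0.034 ]
brown [318. 149.] [303 131  25  45 217] [0.6306 0.0438 0.034 ]
brown [411. 300.] [ 389  275   61   46 1311] [0.5346 0.1963 0.034 ]
```

```bash
python3 -m jog '0.7 0.5 -26 -50 0; 0.7 0 0 -50 0; 0.7 0 0 -50 0; 0.7 0 0 -40 0; 0.7 0 0 0 0'|grep -E 'pos|force';  python3 -m jog '0.7 0 0 -25 0; 0.7 0 0 -15 0; 0.7 0 0 -8 0; 0.7 0 0 -5 0; 0.7 0 0 0 0'|grep -E 'pos|force'; python3 -m jog '0 0 0 0 0; 0 0 0 0 0; 0 0 0 0 0; 0 0 0 0 0; 0 0 0 0 0'|grep -E 'pos|force|width'
```

```text
tcp_pos: [0.6305, 0.0593, 0.0601]
wrist_force: [0.3, -0.1, 0.5]
gripper_force: 0.0
tcp_pos: [0.6334, 0.061, 0.0105]
wrist_force: [1.1, 0.4, 1.5]
gripper_force: 0.0
tcp_pos: [0.6338, 0.0611, 0.0104]
wrist_force: [1.8, 0.6, 0.4]
gripper_width: 0.311
gripper_force: 30.0
```

```bash
python3 -m jog '0 0 -4 0 0; 0 -0.2 -8 0 0; 0 -0.2 -10 0 0; 0 -0.2 -10 0 0; 0 -0.2 -10 0 0'|grep -E 'pos|force'; python3 -m jog '0 -0.2 -10 0 0; 0 -0.2 -10 0 0; 0 -0.2 -10 0 0; 0 -0.2 -10 0 0; 0 -0.2 -10 0 0'|grep -E 'pos|force'; python3 -m jog '0 -0.2 -10 0 0; 0 -0.2 -10 0 0; 0 -0.2 -10 0 0; 0 -0.2 -10 0 0; 0 -0.2 -8 0 0'|grep -E 'pos|force'
```

```text
tcp_pos: [0.6326, 0.019, 0.0104]
wrist_force: [-1.4, 4.9, 0.8]
gripper_force: 30.0
tcp_pos: [0.6314, -0.0311, 0.0104]
wrist_force: [0.0, 5.7, 0.9]
gripper_force: 30.0
tcp_pos: [0.6302, -0.0792, 0.0104]
wrist_force: [-0.1, 5.9, 1.7]
gripper_force: 30.0
```

```bash
python3 -m jog '0 -0.2 -8 0 0; 0 -0.1 -6 0 0; 0 0 -4 0 0; 0 0 -3 0 0; 0 0 0 0 0'|grep -E 'pos|force'; python3 -m jog '0 0 -2 0 0; 0 0 0 0 0'|grep -E 'pos|force'
```

```text
tcp_pos: [0.6299, -0.1003, 0.0104]
wrist_force: [-0.4, 4.2, 2.4]
gripper_force: 30.0
tcp_pos: [0.6299, -0.102, 0.0104]
wrist_force: [-0.0, 5.1, 2.2]
gripper_force: 30.0
```

```bash
python3 -m jog '0 0 -1 0 0; 0 0 0 0 0'|grep -E 'pos|e_force'; python3 -m jog '0 0 -1 0 0; 0 0 0 0 0'|grep -E 'pos|t_force';python3 -m jog '0 0 -1 0 0; 0 0 0 0 0'|grep -E 'pos|t_force'
```

```text
tcp_pos: [0.63, -0.1021, 0.0104]
tcp_pos: [0.6305, -0.1023, 0.0104]
wrist_force: [0.4, 10.7, 3.1]
tcp_pos: [0.6311, -0.1026, 0.0104]
wrist_force: [0.5, 12.1, 3.1]
```

The tray is against the stop: it halted at y=-.1025 with force rising. Release and go to the peg.

```bash
python3 -m jog '0.7 0 1 0 0; 0.7 0 0 0 0; 0.7 0 0 0 0; 0.7 0 0 40 0; 0.7 0 0 60 0'|grep -E 'pos|force'; python3 -m jog '0.5 -36 11 30 0; 0.5 -36 11 0 0; 0.5 -36 10 0 0; 0.5 0 0 0 0; 0.5 0 0 0 0'|grep pos; python3 - <<'E'
from lids import *
W=cap("wrist","w6.png");S=cap("scene")
for x in lids(W,15,150): print(x, onz(W,*x[0],.039).round(4))
c=W; q=proj(c,[.523,-.072,.069]); u,v=q.round().astype(int); print(q)
hsv=cv2.cvtColor(c["pixels"],cv2.COLOR_RGB2HSV)
for j in range(-24,25,6): print([hsv[v+j,u+i].tolist() for i in range(-24,25,8)])
E
```

```text
tcp_pos: [0.628, -0.1049, 0.1088]
wrist_force: [1.3, -0.5, 0.5]
gripper_force: 0.0
tcp_pos: [0.5227, -0.0725, 0.1406]
([32.4, 66.0], [0, 50, 72, 36, 2089]) [ 0.6959 -0.1737  0.039 ]
([192.3, 70.5], [145, 56, 93, 35, 2277]) [ 0.5991 -0.172   0.039 ]
([22.6, 417.5], [13, 413, 17, 8, 84]) [0.7494 0.0801 0.039 ]
[315.64034204 239.47293764]
[[17, 102, 223], [14, 141, 214], [13, 148, 143], [13, 149, 139], [13, 150, 131], [15, 108, 194], [16, 122, 218]]
[[17, 101, 224], [15, 139, 216], [14, 126, 125], [14, 126, 125], [14, 144, 184], [15, 115, 177], [16, 121, 219]]
[[16, 104, 218], [15, 140, 217], [14, 126, 127], [14, 124, 125], [14, 145, 179], [15, 116, 171], [16, 122, 218]]
[[16, 102, 220], [14, 138, 188], [16, 97, 237], [16, 96, 236], [14, 146, 170], [15, 119, 165], [15, 121, 219]]
[[16, 102, 222], [15, 139, 207], [17, 96, 237], [16, 97, 235], [14, 147, 161], [14, 122, 161], [16, 120, 219]]
[[16, 105, 225], [17, 89, 244], [17, 96, 234], [16, 98, 232], [17, 97, 236], [14, 128, 153], [16, 121, 219]]
[[16, 122, 216], [17, 95, 245], [17, 97, 237], [17, 93, 243], [17, 95, 245], [14, 134, 145], [16, 121, 219]]
[[16, 122, 216], [16, 96, 238], [17, 97, 237], [17, 94, 241], [17, 94, 245], [14, 135, 140], [15, 126, 202]]
[[15, 121, 217], [15, 124, 197], [16, 96, 240], [17, 96, 239], [17, 95, 244], [13, 127, 131], [14, 136, 144]]
```

```bash
python3 - <<'E'
from h import *
W=cap("wrist"); hsv=cv2.cvtColor(W["pixels"],cv2.COLOR_RGB2HSV)
m=((hsv[:,:,1]<101)&(hsv[:,:,2]>228)&(abs(hsv[:,:,0].astype(int)-16)<3)).astype(np.uint8)
m=cv2.morphologyEx(m,cv2.MORPH_OPEN,np.ones((5,5),np.uint8))
n,l,st,ce=cv2.connectedComponentsWithStats(m)
for i in range(1,n):
    if abs(ce[i][0]-315)<60 and abs(ce[i][1]-250)<60: print(ce[i],st[i],onz(W,*ce[i],.069))
E
```

```text
[314.98935361 260.70190114] [ 297  230   38   58 1315] [ 0.52366441 -0.05819306  0.069     ]
```

```bash
python3 -m jog '0.45 2.5 1.5 -40 0; 0.45 0 0 -30 0; 0.45 0 0 -15 0; 0.45 0 0 -10 0; 0.45 0 0 0 0'|grep -E 'pos|force'; python3 -m jog '0.45 0 0 -5 0; 0 0 0 0 0; 0 0 0 0 0; 0 0 0 0 0; 0 0 0 0 0'|grep -E 'pos|force|width'
```

```text
tcp_pos: [0.5247, -0.0707, 0.045]
wrist_force: [-0.1, -0.4, -0.5]
gripper_force: 0.0
tcp_pos: [0.5251, -0.0704, 0.0405]
wrist_force: [0.1, 0.5, -0.3]
gripper_width: 0.125
gripper_force: 30.0
```

```bash
python3 -m jog '0 7 -0.8 0 0; 0 6.9 -1.8 0 0; 0 6.5 -2.9 0 0; 0 6.1 -3.9 0 0; 0 5.3 -4.8 0 0'|grep -E 'pos|force'; python3 -m jog '0 4.6 -5.3 0 0; 0 3.7 -6.1 0 0; 0 2.7 -6.5 0 0; 0 1.6 -6.9 0 0; 0 0.3 -7 0 0'|grep -E 'pos|force'; python3 -m jog '0 0 -1.5 0 0; 0 0 0 0 0; 0 0 0 0 0'|grep -E 'pos|force|width'
```

```text
tcp_pos: [0.5541, -0.085, 0.0403]
wrist_force: [-5.2, -1.1, 5.5]
gripper_force: 30.0
tcp_pos: [0.5691, -0.1169, 0.0403]
wrist_force: [-1.6, 2.1, 3.9]
gripper_force: 30.0
tcp_pos: [0.5694, -0.1181, 0.0403]
wrist_force: [-2.3, 1.7, 4.4]
gripper_width: 0.125
gripper_force: 30.0
```

```bash
python3 -m jog '0 0 -1.5 0 0; 0 0 0 0 0; 0 0 0 0 0'|grep -E 'pos|t_force'; python3 -m jog '0 0 -1 0 0; 0 0 0 0 0; 0 0 0 0 0'|grep -E 'pos|t_force'
```

```text
tcp_pos: [0.5695, -0.12, 0.0403]
wrist_force: [-1.3, -1.3, 4.5]
tcp_pos: [0.5695, -0.1207, 0.0403]
wrist_force: [-1.6, -0.7, 3.6]
```

```bash
python3 -m jog '0 0 -1.5 0 0; 0 0 0 0 0; 0 0 0 0 0'|grep -E 'pos|t_force'; python3 -m jog '0 0 -1.5 0 0; 0 0 0 0 0; 0 0 0 0 0'|grep -E 'pos|t_force'
```

```text
tcp_pos: [0.5696, -0.1218, 0.0403]
wrist_force: [-0.3, 0.9, 4.2]
tcp_pos: [0.5696, -0.1232, 0.0403]
wrist_force: [0.0, 4.4, 4.3]
```

```bash
python3 -m jog '0 0 -1.5 0 0; 0 0 0 0 0'|grep -E 'pos|t_force'; python3 -m jog '0.45 0 0 0 0; 0.45 0 0 0 0; 0.45 0 0 0 0; 0.45 0 0 40 0; 0.45 0 0 60 0'|grep -E 'pos|force'; python3 -m jog '0.45 20 40 60 0; 0.45 20 40 50 0; 0.45 20 0 0 0; 0.45 0 0 0 0; 0.45 0 0 0 0'|grep pos; python3 - <<'E'
from lids import *
import pickle
W=cap("wrist","w7.png");S=cap("scene","s7.png");D=cap("side","d7.png"); W1=pickle.load(open("w1.pkl","rb"))
for c in (W1,W):
    hsv=cv2.cvtColor(c["pixels"],cv2.COLOR_RGB2HSV)
    m=((hsv[:,:,0]<14)&(hsv[:,:,1]>140)&(hsv[:,:,2]>40)).astype(np.uint8); m=cv2.morphologyEx(m,cv2.MORPH_CLOSE,np.ones((5,5),np.uint8))
    n,l,st,ce=cv2.connectedComponentsWithStats(m)
    for i in range(1,n):
        P=onz(c,*ce[i],.039)
        if st[i][4]>80 and abs(P[0]-.58)<.12 and abs(P[1]+.1)<.07:
            b=st[i]; print("brown",b, P.round(4),cv2.minAreaRect(np.argwhere(l==i)[:,::-1].astype(np.float32)))
    print([ (x[0],onz(c,*x[0],.039).round(4)) for x in lids(c,8,150) if abs(onz(c,*x[0],.039)[0]-.523)<.04])
for c in(S,D):
    for x in lids(c,60,60):
        (u,v),st=x; P=onz(c,u,v,.084)
        if abs(P[0]-.62)<.25 and -.45<P[1]<.3: print("  ",(u,v),st,P.round(3))
S0=pickle.load(open("scene0.pkl","rb"))
for n,c in(("s0",S0),("s7",S)): print(n,c["pixels"][247:272:3,255:275:3].sum(2).tolist())
E
```

```text
tcp_pos: [0.5696, -0.1256, 0.0403]
wrist_force: [0.1, -0.2, 3.1]
tcp_pos: [0.5674, -0.1251, 0.1389]
wrist_force: [0.7, 0.0, 0.4]
gripper_force: 0.0
tcp_pos: [0.6235, -0.0547, 0.2357]
brown [282 165  21  32 142] [ 0.6257 -0.1129  0.039 ] ((296.3040466308594, 181.81712341308594), (23.393768310546875, 24.173561096191406), 43.02506637573242)
brown [332 168  60   9 209] [ 0.5543 -0.1265  0.039 ] ((361.5, 172.0), (8.0, 59.0), 90.0)
[([382.9, 177.4], array([ 0.5243, -0.1181,  0.039 ]))]
brown [ 292  105   31   49 1012] [ 0.6307 -0.1161  0.039 ] ((307.0, 129.0), (48.0, 30.0), 90.0)
brown [ 359  112   85   27 1627] [ 0.5477 -0.1199  0.039 ] ((401.0247802734375, 125.18255615234375), (83.84030151367188, 25.866910934448242), 1.7357045412063599)
[]
   (180.4, 221.4) [163, 207, 36, 29, 804] [ 0.456 -0.368  0.084]
   (205.8, 256.3) [202, 248, 8, 17, 74] [ 0.591 -0.271  0.084]
   (243.5, 257.4) [239, 250, 9, 15, 89] [ 0.593 -0.168  0.084]
   (200.3, 279.4) [197, 271, 8, 18, 80] [ 0.674 -0.272  0.084]
   (239.0, 280.6) [235, 272, 9, 18, 107] [ 0.675 -0.171  0.084]
   (351.1, 317.5) [336, 303, 31, 30,
[... 191 characters left out ...]
, 761] [0.655 0.187 0.084]
s0 [[478, 475, 471, 473, 472, 470, 440], [476, 467, 468, 677, 547, 476, 473], [533, 535, 431, 406, 416, 541, 543], [588, 606, 185, 540, 423, 563, 563], [296, 624, 209, 285, 419, 336, 363], [213, 511, 141, 286, 416, 301, 298], [509, 217, 317, 411, 407, 472, 470], [590, 276, 173, 226, 221, 468, 465], [598, 261, 173, 175, 444, 445, 445]]
s7 [[175, 175, 181, 173, 181, 179, 161], [179, 176, 173, 265, 198, 162, 180], [202, 207, 171, 154, 154, 203, 205], [242, 250, 212, 211, 160, 222, 221], [196, 212, 149, 189, 147, 333, 358], [226, 123, 147, 199, 140, 295, 298], [246, 148, 145, 391, 132, 464, 460], [228, 149, 165, 160, 202, 457, 459], [237, 181, 163, 167, 437, 438, 439]]
```

```bash
python3 -m jog '0.45 0 50 40 0; 0.45 0 50 0 0; 0.45 0 50 0 0; 0.45 0 50 0 0; 0.45 0 0 0 0'|grep pos; python3 - <<'E'
from h import *
import pickle
for n in("scene","side"):
    A=pickle.load(open(n+"0.pkl","rb"))["pixels"];C=cap(n); B=C["pixels"]
    for P in([.6305,-.106,.027],[.56,-.118,.045]):
        q=proj(C,P).round().astype(int); 
        w=lambda I:cv2.cvtColor(I,cv2.COLOR_RGB2GRAY)[q[1]-14:q[1]+15,q[0]-14:q[0]+15].astype(np.float32)
        b=cv2.cvtColor(B,cv2.COLOR_RGB2GRAY)[q[1]-20:q[1]+21,q[0]-20:q[0]+21].astype(np.float32)
        t=w(A); R=cv2.matchTemplate(b,t,cv2.TM_CCOEFF_NORMED); i=np.unravel_index(R.argmax(),R.shape); print(n,P,"shift px",i[1]-6,i[0]-6,R.max().round(3))
E
```

```text
tcp_pos: [0.624, 0.1471, 0.2752]
scene [0.6305, -0.106, 0.027] shift px 0 0 0.923
scene [0.56, -0.118, 0.045] shift px 0 0 0.891
side [0.6305, -0.106, 0.027] shift px 0 0 0.873
side [0.56, -0.118, 0.045] shift px 0 0 0.779
```

The knob and the closed button match their first-picture places with zero pixel shift. Handing in.

```bash
python3 -c "
from station import r
print(r.finish_job(), r.sense()['time_s'])"
```

```text
the job is handed in; nothing more can be done
the job is handed in; nothing more can be done
```

The job is handed in: all four small jars stand in the tray, one to a compartment, the tray is back against its stop under the shelf and the button is closed; the last checks were numeric because the picture views were used up, and the hand-in call returned no verdict.

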